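Put the sushi press away in its sliding-cover box

ROBOT

A 6-joint arm with a two-finger parallel gripper is mounted at the origin on the work surface. World frame = base frame: x ahead of the robot, y to its left, z up, the work surface at z = 0. Lengths are in m, angles in rad, forces in N, time in s.
With the tool pointing down it reaches from about 0.35 to 0.725 m from the base axis. Payload 6 kg.
Tool frame: the origin (TCP) lies midway between the tips of the shut fingers; the grasp point (between the pads) lies 19 mm behind it; z points along the fingers, y is the line along which they close (so a half turn about z gives the same grasp; the last joint's range is limited). The gripper opens to 85 mm and grips with 20 to 120 N. Pads are 22 mm wide; open, the fingers measure 114 mm over their backs; the gripper's body (76 mm by 85 mm) begins 54 mm behind the grasp point. The pads swing forward as they close: fully open they stand 13 mm farther back than shut.
Start: joints at [-0.864, 0.04, 0.085, 0, -1.615, -0.334], TCP at [0.219, -0.559, 0.231] pointing down, gripper open.
Joint ranges: [-2.56, 2.56], [-1.29, 2.01], [-1.08, 1.49], [-3.29, 1.98], [-2.81, -0.18], [-2.99, 2.99]. Speed limits (rad/s): [2.57, 2.57, 3.01, 3.14, 3.14, 3.14].

INTERFACE

Orientations are given as a unit quaternion [w, x, y, z].
In Python, from cell import manip gives the robot as it stands.
- The arm moves only by the tool shift_gripper, called after "Call:" as name(argument=value, ...), one argument or row to a line, values as JSON. Schema: {"type":"object","properties":{"plan":{"type":"array","items":{"type":"number"},"minItems":5,"maxItems":50},"grip_n":{"type":"number"},"only":{"type":"string"},"quiet":{"type":"boolean"},"lines":{"type":"string"}},"required":["plan"],"additionalProperties":false}. plan is one flat list of numbers that holds 1 to 10 rows one after another, with no inner brackets; each row has 5 numbers: dx, dy, dz in units of 5 mm, then a turn about the tool's z in rad, then the finger opening in m; each row is the pose to reach, as a shift and turn from the pose commanded when the call began, along the tool's axes at that moment; what a row does not reach only later rows make up. A row lasts 1/8 s, in which the tool goes at most 0.0625 m and 0.188 rad, less where a joint would pass 70% of its speed; a pose out of reach is approached as far as the arm can. The fingers move at their own pace and stop on an object; grip_n is the grip in N (left out, the last holds). Time passes only in rows, so rows that do not move let the fingers close. The tool returns the time, the measured TCP pose, the force, the opening and the grip force at its end. only (a regular expression) keeps the lines of the reply that match it, lines (a string "A,B") keeps lines A to B, and quiet returns only ok. Input that does not fit is refused with a message, and nothing moves.
- manip.get_obs(): the state, without advancing time (a new reading comes with each control period).
- manip.read_camera(name): name is "scene" or "side" or "wrist"; returns a dict with "color" (480x640x3 uint8, red, green, blue), "fx", "fy", "cx", "cy" (pixels), "R" (3x3) and "t" (3): a world point X has camera coordinates R X + t; the wrist camera has in their place "hand_eye" (4x4, takes a point from camera to tool coordinates, whose origin is the TCP and whose axes are the flange's). Camera axes: x right, y down, z forward; pixel columns grow to the right and rows downward; lengths in m; the calibration is good to about 2 mm. A picture is of the moment at which its call begins: read the wrist's pose just before it. There is no depth.
- manip.close_job(): hands the job in; it is judged then, once.
The state is a dict: "t": time; "qpos": joint angles; "qd": joint speeds; "effort": joint torques, N m; "ee_pos": TCP position; "orientation": TCP orientation; "contact_force": force on the tool from outside, world axes, zero at the start; "moment": the same for the moment, N m; "finger_gap": finger opening in m; "grasp_force": force on a finger pad.
Only numpy, scipy, OpenCV 4.12 (cv2) and the standard library are available. Lean on these libraries where they do the work, as an engineer would, in place of code of your own. Each camera call takes 0.05 s, during which the arm holds its last target. There are 200 camera calls.

TASK

Take the wooden sushi press out of the drying stand, lay it flat on the bare counter, handle up, and let go of it, so that you can take it again by the handle. Then put it flat, handle up, in the wooden box, whose sliding cover must be slid back to let it in, and slide the cover fully shut over it. Leave the cup, the bowl and the tea caddy standing where they are.

Things in the scene. Friction and masses are not known exactly. Their poses are not given: they have to be found in the camera images.
- press: Light wood, 0.25 kg: plate 74 (x) x 115 (y) x 18 mm (z); centrally on it a solid handle bar 16 (x) x 95 (y) x 28 mm high, top 46 mm above the underside. Origin: centre of the underside; z points out through the handle. Starts on a long edge in the stand, its x straight down, z level, to the robot's right (stand's -y). Let go leaning 45 deg, lower edge on the counter, handle side up, it falls flat.
- press_edge (a point): Middle of the press's top long edge as it starts (press frame: x -37, y 0, z 9 mm, axes as the press), then 86 mm above the counter. The strip of plate free for gripping between this edge and the handle bar is 29 mm high, 18 mm thick.
- stand: Dark wood drying stand, fixed to the counter: base 130 (x) x 80 (y) x 12 mm, with four round pegs 10 mm thick, up to 34 mm above the counter, at x +-35, y +-16 mm. The press stands between them in a slot 22 mm wide along x. Origin: centre of the underside, on the counter; z up.
- box: Medium wood box, fixed to the counter: 110 (x) x 153 (y) x 74 mm. Cavity 92 (x) x 135 (y) mm, centred; floor 10 mm, wall tops 64 mm above the counter; low rails along the long sides reach 74 mm. Origin: centre of the underside, on the counter; z up. The press fits with its y along the box's y, either way round, 9 to 10 mm play each side.
- cover (a joint): How far the cover is slid back, m: 0 fully shut, 0.142 fully back (stop). Captive panel 97 x 152 x 8 mm, 64.5 to 72.5 mm above the counter; it slides level towards the box's -y, takes about 2 N, stays where left, cannot be lifted off. Starts shut or up to 25 mm open.
- cover_grip (a point): Top centre of the cover's pull: a dark upright ridge in the middle of the cover, 60 long (along the box's x) x 14 thick (along the box's y) x 26 mm high, top 98.5 mm above the counter. It moves with the cover; its axes are those of the box.
- cup: Bystander: white ceramic cup, 72 mm across, 75 mm high, open, at the far side, between bowl and caddy. Origin: centre of its underside.
- bowl: Bystander: blue ceramic bowl, 124 mm across, 60 mm high, at the far side. Origin: centre of its underside.
- caddy: Bystander: plain closed steel tea caddy, 72 mm across, 110 mm high, at the far side. Origin: centre of its underside.

How it is judged:
On the way, in this order (a step that is already met when the one before it is completed fails the run):
1. the press lies flat on the bare counter, handle up, and the fingers have let it go (height (world z) of press below 0.005 m and angle between press's own z axis and vertical below 0.08 rad and contact force between the fingers and press below 0.2 N and linear speed of press below 0.03 m/s), for 0.2 s.
2. the press lies flat, handle up, on the floor of the box (x of press in the frame of box between -0.013 and 0.013 m and y of press in the frame of box between -0.014 and 0.014 m and z of press in the frame of box between 0.006 and 0.014 m and angle between press's own z axis and vertical below 0.08 rad), for 0.2 s.
At the end, for the whole second after the job is handed in: The press lies flat on the floor of the box's cavity (underside 6 to 14 mm above the counter, level within 0.08 rad, handle up, within 13 mm in x and 14 mm in y of the box's centre), released and at rest, and the cover is shut to within 4 mm of fully home and still (all of step 2 and value of joint cover below 0.004 m and contact force between the fingers and press below 0.2 N and linear speed of press below 0.02 m/s and velocity of joint cover below 0.01 m/s); the robot touches nothing.
It fails at once if the cup is pushed more than 25 mm from its place or tipped over (distance of cup from where it was at the start of the episode above 0.025 m or angle between cup's own z axis and vertical above 0.5 rad).
It fails at once if the bowl is pushed more than 25 mm from its place or tipped over (distance of bowl from where it was at the start of the episode above 0.025 m or angle between bowl's own z axis and vertical above 0.5 rad).
It fails at once if the caddy is pushed more than 25 mm from its place or tipped over (distance of caddy from where it was at the start of the episode above 0.025 m or angle between caddy's own z axis and vertical above 0.5 rad).
It also fails if it takes over 72 s, if anything falls off the work surface, if the arm or the gripper's body presses on something with over 40 N, if the wrist force passes 120 N, or if a joint passes its speed limit or range.

## Working session

There is one attempt and no reset: what is moved stays moved. The work goes in short steps, Python scripts to look and compute and a tool call to move; the robot and the scene stay as the last step left them, time stands still between calls to the robot, and variables do not carry over. Pictures are saved under pics/ and viewed, at most 10 in all, crops included, and the job is handed in when it is done.

```bash
ls; mkdir -p pics; python3 - <<'E'
from cell import manip
import cv2, numpy as np
o=manip.get_obs(); print(o)
for n in ["scene","side"]:
    c=manip.read_camera(n); cv2.imwrite(f"pics/{n}0.png",c["color"][...,::-1]); print(n,{k:np.round(v,4).tolist() for k,v in c.items() if k!="color"})
c=manip.read_camera("wrist"); print(c["hand_eye"],c["fx"],c["cx"],c["cy"]); cv2.imwrite("pics/wrist0.png",c["color"][...,::-1])
E
```

```text
cell.py
pics
{'t': 0.0, 'qpos': array([-8.64324114e-01,  4.07847905e-02,  8.37956593e-02, -4.46024505e-04,
       -1.61546330e+00, -3.33727007e-01]), 'qd': array([ 0.00015234,  0.00084628, -0.00057053, -0.00041534,  0.00035835,
       -0.00011686]), 'effort': array([ 2.53169688e-03, -3.68210721e+01,  3.47416341e+01,  6.93252414e+00,
       -5.36543565e-03, -1.16635567e-05]), 'ee_pos': array([ 0.21847549, -0.55846545,  0.23028928]), 'orientation': array([-2.18176823e-04, -1.85305077e-01,  9.82680667e-01,  8.29281558e-04]), 'contact_force': array([-0.07187543,  0.08423696, -0.28888331]), 'moment': array([-0.00387245,  0.00152713, -0.02677134]), 'grasp_force': 0.0, 'finger_gap': 0.08542978616786735}
scene {'fx': 589.3058, 'fy': 589.3058, 'cx': 318.3908, 'cy': 232.8408, 'R': [[0.2669, 0.9636, 0.0145], [0.7028, -0.1843, -0.6871], [-0.6594, 0.1935, -0.7264]], 't': [-0.1848, -0.3771, 1.6118]}
side {'fx': 588.3222, 'fy': 588.3222, 'cx': 315.2948, 'cy': 237.3817, 'R': [[-0.8704, -0.4921, 0.0142], [-0.261, 0.4369, -0.8608], [0.4174, -0.753, -0.5088]], 't': [0.5804, 0.249, 0.8367]}
[[ 2.06451674e-04 -9.51155175e-01 -3.08713119e-01  7.95968424e-02]
 [ 9.99999918e-01  3.04056058e-04 -2.68057398e-04  1.05782408e-03]
 [ 3.48830275e-04 -3.08713038e-01  9.51155160e-01 -1.42178092e-01]
 [ 0.00000000e+00  0.00000000e+00  0.00000000e+00  1.00000000e+00]] 381.62507237132877 312.9197435262387 243.9019562403019
```
View pics/scene0.png

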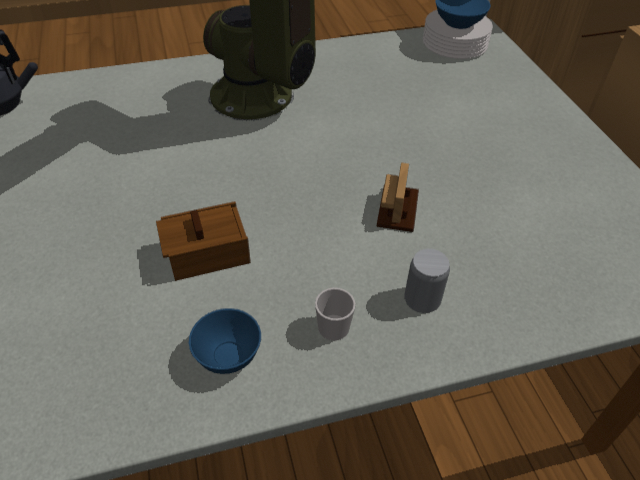

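View pics/side0.png

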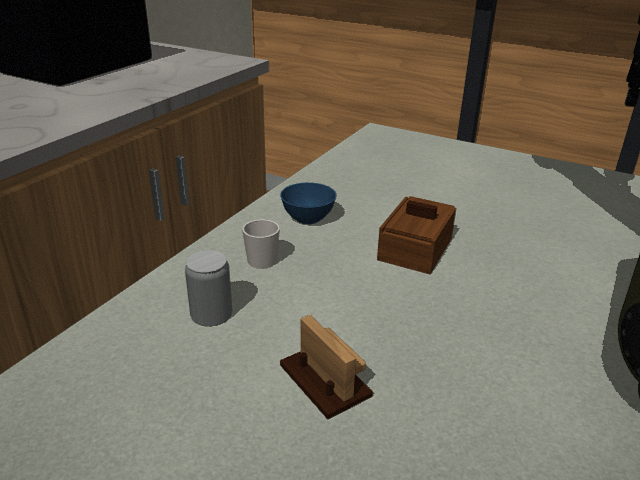

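The scene view, with the robot at the top, shows the box with its dark ridge at (198,225) and the stand and press at about (398,208). The bowl, cup and caddy are at (225,340), (335,315) and (427,280). The side view has the press's top edge from (303,318) to (352,360), the stand's base corners at (281,362), (328,416) and (372,391), and the box at (417,232).

```bash
cat > h.py <<'E'
import numpy as np, cv2
from scipy.spatial.transform import Rotation as Ro
from cell import manip
def cam(n):
    o=manip.get_obs(); c=manip.read_camera(n)
    K=np.array([[c["fx"],0,c["cx"]],[0,c["fy"],c["cy"]],[0,0,1]])
    if n=="wrist":
        q=o["orientation"]; T=np.eye(4); T[:3,:3]=Ro.from_quat([q[1],q[2],q[3],q[0]]).as_matrix(); T[:3,3]=o["ee_pos"]
        M=np.linalg.inv(T@np.array(c["hand_eye"])); R,t=M[:3,:3],M[:3,3]
    else: R,t=np.array(c["R"]),np.array(c["t"]).ravel()
    return c["color"],K,R,t
def ray(C,p):
    _,K,R,t=C; d=R.T@np.linalg.solve(K,[p[0],p[1],1.]); return -R.T@t,d/np.linalg.norm(d)
def plane(C,p,z):
    o,d=ray(C,p); return o+d*(z-o[2])/d[2]
def tri(C1,p1,C2,p2):
    X=cv2.triangulatePoints(C1[1]@np.c_[C1[2],C1[3]],C2[1]@np.c_[C2[2],C2[3]],np.array(p1,float).reshape(2,1),np.array(p2,float).reshape(2,1)).ravel()
    return X[:3]/X[3]
def tcp():
    o=manip.get_obs(); q=o["orientation"]; return o["ee_pos"],Ro.from_quat([q[1],q[2],q[3],q[0]]).as_matrix()
E
python3 - <<'E'
from h import *
np.set_printoptions(precision=4,suppress=True)
S=cam("scene");D=cam("side")
print(tcp()[1])
for p in [(419,188),(414,229),(378,226)]: print("st sc",plane(S,p,.012))
for p in [(281,362),(328,416),(372,391)]: print("st sd",plane(D,p,.012))
for n,p in dict(bowl=(225,340),cup=(335,315)).items(): print(n,plane(S,p,.05))
print("cad",plane(S,(430,260),.11))
for C,n,m in((S,"sc",(150,190,260,290)),(D,"sd",(370,190,470,280)),(S,"sc",(370,150,430,240)),(D,"sd",(270,300,385,420))):
    im=C[0][m[1]:m[3],m[0]:m[2]]; k=4
    cv2.imwrite(f"pics/c_{n}_{m[0]}.png",cv2.resize(im,None,fx=k,fy=k,interpolation=cv2.INTER_CUBIC)[...,::-1])
a=[cv2.resize(cv2.imread(f"pics/c_{n}.png"),(400,300)) for n in("sc_150","sd_370","sc_370","sd_270")]
cv2.imwrite("pics/m.png",np.vstack([np.hstack(a[:2]),np.hstack(a[2:])]))
E
```

```text
[[-0.9313 -0.3642 -0.0004]
 [-0.3642  0.9313  0.0008]
 [ 0.0001  0.0009 -1.    ]]
st sc [0.4806 0.2965 0.012 ]
st sc [0.5988 0.2369 0.012 ]
st sc [0.571  0.1656 0.012 ]
st sd [0.5908 0.2409 0.012 ]
st sd [0.4781 0.2987 0.012 ]
st sd [0.4456 0.2258 0.012 ]
bowl [ 0.7961 -0.196   0.05  ]
cup [0.7946 0.0018 0.05  ]
cad [0.7633 0.1881 0.11  ]
```

View pics/m.png

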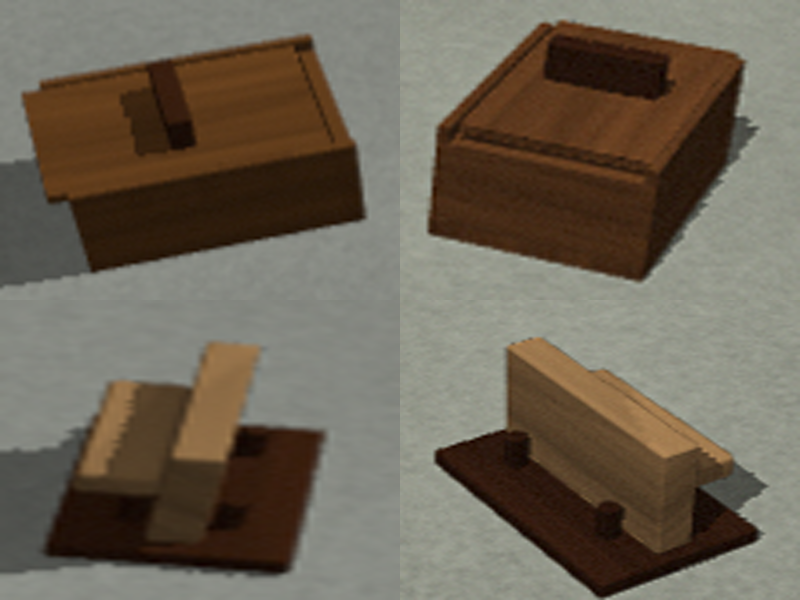

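The enlargements give sharp corners. The cover is about 20 mm open and overhangs the box on its left (-y) end. The ridge's top centre is at scene (197,221) and side (422,206). The press's top face is centred at scene (403,181) and side (329,339).

```bash
python3 - <<'E'
from h import *
np.set_printoptions(precision=4,suppress=True)
S=cam("scene");D=cam("side")
print("ridge",tri(S,(196.8,220.7),D,(422,206.5)))
print("press",tri(S,(402.6,180.9),D,(328.7,339.2)))
for p in [(235.8,202.3),(247.6,237.7),(161.6,217.3)]: print("box sc .074",plane(S,p,.074))
for p in [(175.3,280),(250.4,262.3)]: print("box sc 0",plane(S,p,0))
for p in [(430,274),(377.5,260)]: print("box sd 0",plane(D,p,0))
# directions in tool axes
p,R=tcp(); print(p, "yaw tool x",np.degrees(np.arctan2(R[1,0],R[0,0])))
E
```

```text
ridge [ 0.5403 -0.2049  0.0929]
press [0.5172 0.2319 0.081 ]
box sc .074 [ 0.4878 -0.1208  0.074 ]
box sc .074 [ 0.5919 -0.116   0.074 ]
box sc .074 [ 0.4934 -0.2718  0.074 ]
box sc 0 [ 0.599  -0.2677  0.    ]
box sc 0 [ 0.5916 -0.1156  0.    ]
box sd 0 [ 0.4823 -0.121   0.    ]
box sd 0 [ 0.5896 -0.1148  0.    ]
[ 0.2185 -0.5587  0.231 ] yaw tool x -158.64357985432258
```

The manual's scale: shifts go in units of 5 mm. Converting my numbers, 0.03 m is 6, -0.429 m is -85.8.

Call:
shift_gripper(
  plan=[-85.8, 42.4, 6, 0.318, 0.085, -85.8, 42.4, 6, 0.318, 0.085, -85.8, 42.4, 6, 0.318, 0.085, -85.8, 42.4, 6, 0.318, 0.085, -85.8, 42.4, 6, 0.318, 0.085, -85.8, 42.4, 6, 0.318, 0.085, -85.8, 42.4, 6, 0.318, 0.085, -85.8, 42.4, 6, 0.318, 0.085, -85.8, 42.4, 6, 0.318, 0.085, -85.8, 42.4, 6, 0.318, 0.085],
  grip_n=40,
)

```text
t: 1.6
ee_pos: [0.5407, -0.2051, 0.2013]
orientation: [-0.0, -0.028, 1.0, -0.0]
contact_force: [0.7, 0.4, -0.0]
finger_gap: 0.085
grasp_force: 0.0
```

```bash
python3 - <<'E'
from h import *
C=cam("wrist"); cv2.imwrite("pics/w1.png",C[0][...,::-1]); np.savez("w1.npz",K=C[1],R=C[2],t=C[3]); print(manip.get_obs()["qpos"].round(3))
E
```

```text
[-0.017 -0.019 -0.029  0.    -1.561 -1.5  ]
```

View pics/w1.png

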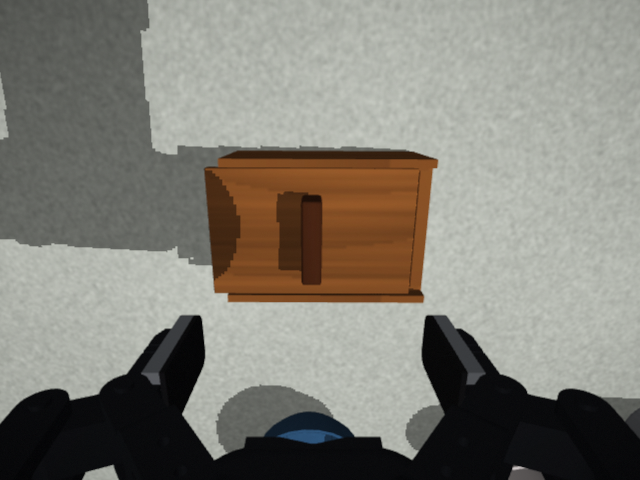

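The wrist view has the ridge's top at u 302–322, v 197–284. The rail ends are at (437,160), (423,300) and (228,300), and the cover's left edge is at u≈206–215.

```bash
python3 - <<'E'
from h import *
np.set_printoptions(precision=4,suppress=True)
W=np.load("w1.npz"); C=(0,W["K"],W["R"],W["t"])
im=cv2.imread("pics/w1.png"); g=im[150:305,200:440].astype(int)
m=((g[...,2]<95)&(g[...,2]>g[...,0]+20)).astype(np.uint8)
n,l,s,c=cv2.connectedComponentsWithStats(m)
for i in range(1,n):
    if s[i,4]>150: print("dark",s[i]+[200,150,0,0,0],c[i]+[200,150])
cen=(312,240)
print("ridge .0985",plane(C,cen,.0985))
S=cam("scene");D=cam("side")
print("tri w-scene",tri(C,cen,S,(196.8,220.7)),"w-side",tri(C,cen,D,(422,206.5)))
for p in [(302,197),(321,197),(322,284),(302,284)]: print("ridge corner",plane(C,p,.0985))
for p in [(437,160),(423,300),(228,300),(218,158)]: print("rail .074",plane(C,p,.074))
E
```

```text
dark [ 220  151  214    9 1534] [324.0463 154.8116]
dark [ 204  167   36  113 2446] [220.6962 222.7134]
dark [ 277  191   45   94 3632] [300.3535 234.7971]
dark [229 289 194   7 511] [338.8689 293.6047]
ridge .0985 [ 0.5376 -0.2051  0.0985]
tri w-scene [ 0.5395 -0.2051  0.0924] w-side [ 0.5402 -0.2049  0.0926]
ridge corner [ 0.5087 -0.2132  0.0985]
ridge corner [ 0.508  -0.2009  0.0985]
ridge corner [ 0.5693 -0.1964  0.0985]
ridge corner [ 0.5701 -0.2103  0.0985]
rail .074 [ 0.4824 -0.1215  0.074 ]
rail .074 [ 0.5893 -0.1157  0.074 ]
rail .074 [ 0.5978 -0.2675  0.074 ]
rail .074 [ 0.4895 -0.273   0.074 ]
```

To row units: 0.122 m is 24.4, 0.115 m is 23.

Call:
shift_gripper(
  plan=[0, 0, 12, 0, 0.085, 0, 0, 23, 0, 0.06, 0, 0, 24.4, 0, 0.04, 0, 0, 24.4, 0, 0.0, 0, 0, 24.4, 0, 0.0, 0, 0, 24.4, 0, 0.0, 0, 0, 24.4, 0, 0.0, 0, 0, 24.4, 0, 0.0],
  grip_n=40,
)

```text
t: 2.75
ee_pos: [0.5424, -0.2058, 0.0828]
orientation: [0.002, -0.027, 1.0, -0.001]
contact_force: [-1.9, -0.7, 6.4]
finger_gap: 0.0129
grasp_force: 43.2
```

To row units: -0.003 m is -0.6, -0.129 m is -25.8.

Call:
shift_gripper(
  plan=[0, 0, -0.6, 0, 0, 0, -6, -0.6, 0, 0, 0, -13, -0.6, 0, 0, 0, -20, -0.6, 0, 0, 0, -24.4, -0.6, 0, 0, 0, -25.8, -0.6, 0, 0, 0, -25.8, -0.6, 0, 0],
  grip_n=40,
)

```text
t: 3.62
ee_pos: [0.5489, -0.3344, 0.083]
orientation: [0.001, -0.027, 1.0, -0.001]
contact_force: [4.5, -1.5, -1.7]
finger_gap: 0.013
grasp_force: 42.1
```

To row units: -0.157 m is -31.4, 0.23 m is 46.

Call:
shift_gripper(
  plan=[0, 0, 0, 0, 0.085, 0, 0, 0, 0, 0.085, 0, 0, -12, 0, 0.085, 0, 0, -24, 0, 0.085, 0, 10, -31.4, 0.1, 0.085, 0, 22, -31.4, 0.25, 0.085, 0, 34, -31.4, 0.4, 0.085, 0, 46, -31.4, 0.517, 0.085],
  grip_n=40,
)

```text
t: 4.62
ee_pos: [0.5345, -0.1025, 0.2394]
orientation: [-0.0, 0.231, 0.973, -0.0]
contact_force: [0.9, 0.6, -0.2]
finger_gap: 0.0851
grasp_force: 0.0
```

```bash
python3 - <<'E'
from h import *
np.set_printoptions(precision=4,suppress=True)
p,R=tcp(); print(R.T@(np.array([.52,.232,.24])-p), np.degrees(np.arctan2(R[1,1],R[0,1])))
E
```

```text
[ 0.1633  0.2922 -0.0006] 63.272135275190145
```

To row units: 0.292 m is 58.4, 0.25 m is 50.

Call:
shift_gripper(
  plan=[6, 10, 0, 0, 0.085, 12, 20, 0, 0, 0.085, 18, 30, 0, 0, 0.085, 24, 40, 0, 0, 0.085, 28.6, 50, 0, 0, 0.085, 32.6, 58.4, 0, 0, 0.085, 32.6, 58.4, 0, 0, 0.085, 32.6, 58.4, 0, 0, 0.085],
  grip_n=40,
)

```text
t: 5.62
ee_pos: [0.5194, 0.2296, 0.2393]
orientation: [-0.0, 0.229, 0.973, -0.0]
contact_force: [-0.4, -0.1, 0.2]
finger_gap: 0.0853
grasp_force: 0.0
```

```bash
python3 - <<'E'
from h import *
C=cam("wrist"); cv2.imwrite("pics/w2.png",C[0][...,::-1]); np.savez("w2.npz",K=C[1],R=C[2],t=C[3]); print(manip.get_obs()["qpos"].round(3))
E
```

```text
[ 0.769 -0.044  0.016  0.    -1.631 -2.802]
```

View pics/w2.png

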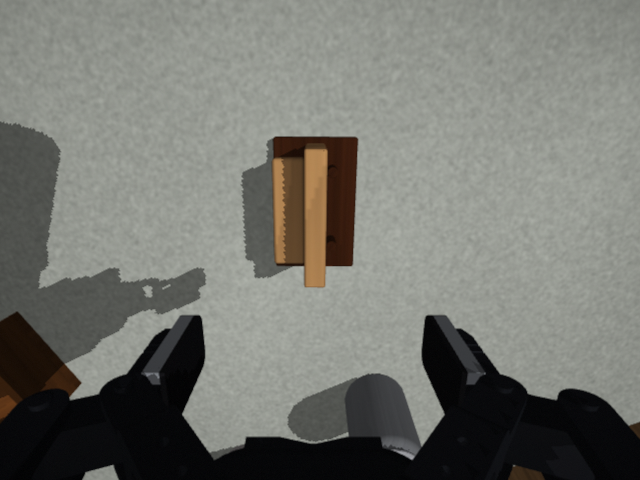

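The wrist view has the press's top edge at u≈305–327, v≈144–286, with the handle on its left (-y) side. The stand's base is at (273,137)–(357,266), and the caddy lies at the bottom, clear of it.

```bash
python3 - <<'E'
from h import *
np.set_printoptions(precision=4,suppress=True)
W=np.load("w2.npz"); C=(0,W["K"],W["R"],W["t"])
S=cam("scene");D=cam("side")
im=cv2.imread("pics/w2.png").astype(int)
for v in (160,200,240,275):
    r=im[v,295:340]; print(v,[(295+i,int(x)) for i,x in enumerate(r[:,2]) if i and abs(r[i,2]-r[i-1,2])>25])
q=[(306,144),(327,144),(326,287),(304,287)]
for p in q: print(plane(C,p,.086))
c=np.mean(q,0); print(c,plane(C,c,.086))
print(tri(C,(316.5,144),D,(270+(682-400)/3.478,300+155/2.5-0)))
# far end mid: wrist (315,287); near-robot end (316.5,144). side: near-robot end = right end
print("near w-sd",tri(C,(316.5,144),D,(270+282/3.478,300+155/2.5)),"far w-sd",tri(C,(315,287),D,(270+127/3.478,300+42/2.5)))
print("near w-sc",tri(C,(316.5,144),S,(370+234/6.667,150+45/3.333)),"far w-sc",tri(C,(315,287),S,(370+201/6.667,150+161/3.333)))
p,R=tcp(); print(p,R)
for p in [(275,137),(357,137),(352,266)]: print("base",plane(C,p,.012))
E
```

```text
160 [(304, 94), (305, 138), (306, 168), (327, 110), (328, 50)]
200 [(304, 97), (305, 140), (306, 169), (326, 114), (327, 54)]
240 [(305, 127), (306, 157), (325, 124), (326, 56), (327, 21)]
275 [(306, 160)]
[0.4607 0.2532 0.086 ]
[0.4677 0.2673 0.086 ]
[0.5728 0.2156 0.086 ]
[0.5645 0.1989 0.086 ]
[315.75 215.5 ] [0.5133 0.2353 0.086 ]
[0.4651 0.2606 0.0859]
near w-sd [0.4651 0.2606 0.0859] far w-sd [0.5669 0.2069 0.0857]
near w-sc [0.4646 0.2602 0.079 ] far w-sc [0.5704 0.2073 0.0827]
[0.5197 0.2288 0.2397] [[-0.8946  0.447   0.0004]
 [ 0.447   0.8946  0.0003]
 [-0.0002  0.0004 -1.    ]]
base [0.4454 0.2269 0.012 ]
base [0.4795 0.2954 0.012 ]
base [0.5947 0.2375 0.012 ]
```

Call:
shift_gripper(
  plan=[1, 0.54, 12, 0, 0.085, 1, 0.54, 24, 0, 0.085, 1, 0.54, 34, 0, 0.06, 1, 0.54, 34.6, 0, 0.05, 1, 0.54, 34.6, 0, 0.03, 1, 0.54, 34.6, 0, 0.0, 1, 0.54, 34.6, 0, 0.0, 1, 0.54, 34.6, 0, 0.0, 1, 0.54, 34.6, 0, 0.0],
  grip_n=50,
)

```text
t: 6.9
ee_pos: [0.5179, 0.235, 0.0698]
orientation: [0.002, 0.229, 0.973, 0.002]
contact_force: [-0.7, -1.3, 7.2]
finger_gap: 0.0168
grasp_force: 50.5
```

To row units: -0.1915 m is -38.3, -0.098 m is -19.6.

Call:
shift_gripper(
  plan=[0, 0, -6, 0, 0, 0, 0, -12, 0, 0, -5, -10, -12, -0.1, 0, -10, -20, -12, -0.25, 0, -15, -30, -12, -0.4, 0, -19.6, -38.3, -12, -0.52, 0, -19.6, -38.3, -12, -0.52, 0, -19.6, -38.3, -8, -0.52, 0, -19.6, -38.3, -4, -0.52, 0, -19.6, -38.3, -0.2, -0.52, 0],
  grip_n=50,
)

```text
t: 8.15
ee_pos: [0.5188, 0.0202, 0.0669]
orientation: [0.0, -0.029, 1.0, 0.0]
contact_force: [0.4, -0.3, -2.8]
finger_gap: 0.0171
grasp_force: 49.7
```

```bash
python3 - <<'E'
from h import *
o=manip.get_obs(); print(o["ee_pos"],o["contact_force"],tcp()[1].round(3))
C=cam("side"); cv2.imwrite("pics/s2.png",C[0][...,::-1])
E
```

```text
[0.51882561 0.02021841 0.06688537] [ 0.40760933 -0.28883437 -2.81322664] [[-0.998 -0.058  0.001]
 [-0.058  0.998  0.001]
 [-0.001  0.001 -1.   ]]
```

View pics/s2.png

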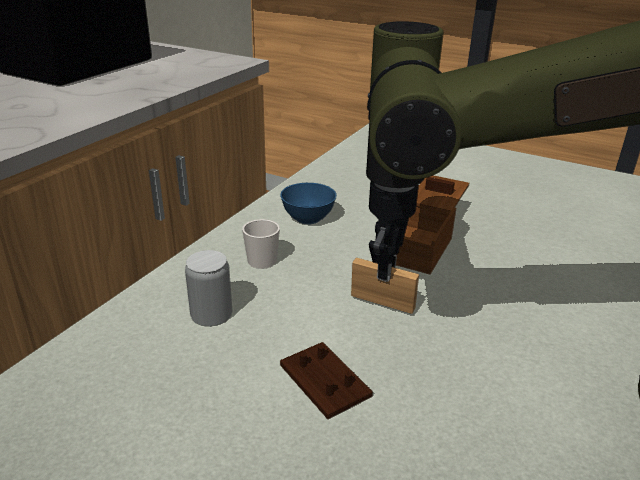

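The press hangs upright in the fingers at (385,285), clear of everything, and the stand is empty. Next I'll lower it to contact.

To row units: 0.01 m is 2, 0.009 m is 1.8.

Call:
shift_gripper(
  plan=[0, 0, 0.8, 0, 0, 0, 0, 1.4, 0, 0, 0, 0, 1.8, 0, 0, 0, 0, 2, 0, 0, 0, 0, 2, 0, 0],
  grip_n=50,
)

```text
t: 8.82
ee_pos: [0.5189, 0.0194, 0.0579]
orientation: [0.0, -0.029, 1.0, 0.0]
contact_force: [-1.9, 0.0, 0.6]
finger_gap: 0.0168
grasp_force: 49.8
```

To row units: -0.045 m is -9, -0.03 m is -6.

Call:
shift_gripper(
  plan=[0, 0, 0, 0, 0.03, 0, 0, 0, 0, 0.05, 0, 0, 0, 0, 0.05, 0, 0, -6, 0, 0.05, 0, 0, -12, 0, 0.05, 0, -9, -12, 0, 0.0, 0, -9, -12, 0, 0.0, 0, -9, -12, 0, 0.0],
  grip_n=50,
)

```text
t: 9.82
ee_pos: [0.5212, -0.0256, 0.1171]
orientation: [-0.0, -0.029, 1.0, 0.0]
contact_force: [0.1, 0.5, -0.6]
finger_gap: -0.0002
grasp_force: 0.0
```

```bash
python3 - <<'E'
from h import *
C=cam("side"); im=C[0][200:380,240:480]; cv2.imwrite("pics/s3.png",cv2.resize(im,None,fx=3,fy=3)[...,::-1])
E
```

```text
(no output)
```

View pics/s3.png

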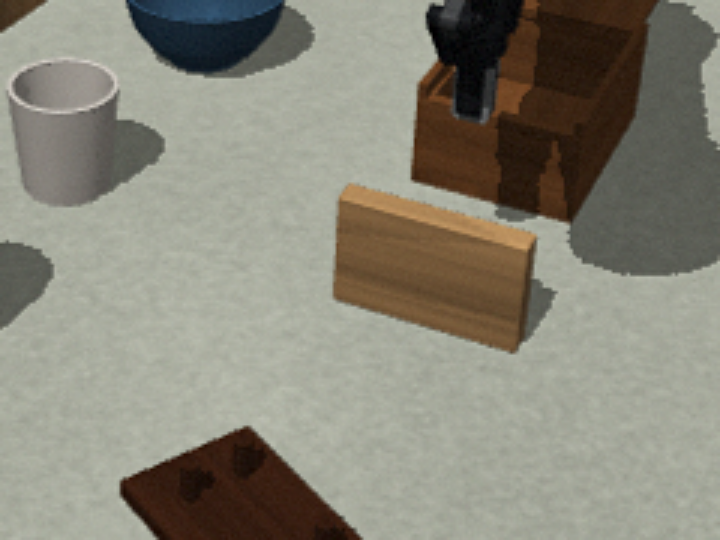

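The press stands by itself on its long edge, and the closed fingers are behind it on the handle side. I'll tip it over by pushing high on the strip.

Call:
shift_gripper(
  plan=[0, 0, 8, 0, 0, 0, 0, 10.6, 0, 0, 0, 2.4, 10.6, 0, 0, 0, 4, 10.6, 0, 0, 0, 5.4, 10.6, 0, 0, 0, 6.8, 10.6, 0, 0, 0, 8, 10.6, 0, 0, 0, 9.2, 10.6, 0, 0, 0, 10.4, 10.6, 0, 0, 0, 10.4, 10.6, 0, 0],
  grip_n=50,
)

```text
t: 11.12
ee_pos: [0.5183, 0.0268, 0.0642]
orientation: [-0.0, -0.029, 1.0, 0.0]
contact_force: [0.0, 1.2, 1.2]
finger_gap: 0.0001
grasp_force: 0.5
```

```bash
python3 - <<'E'
from h import *
C=cam("side"); im=C[0][200:380,240:480]; cv2.imwrite("pics/s4.png",cv2.resize(im,None,fx=3,fy=3)[...,::-1])
E
```

```text
(no output)
```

View pics/s4.png

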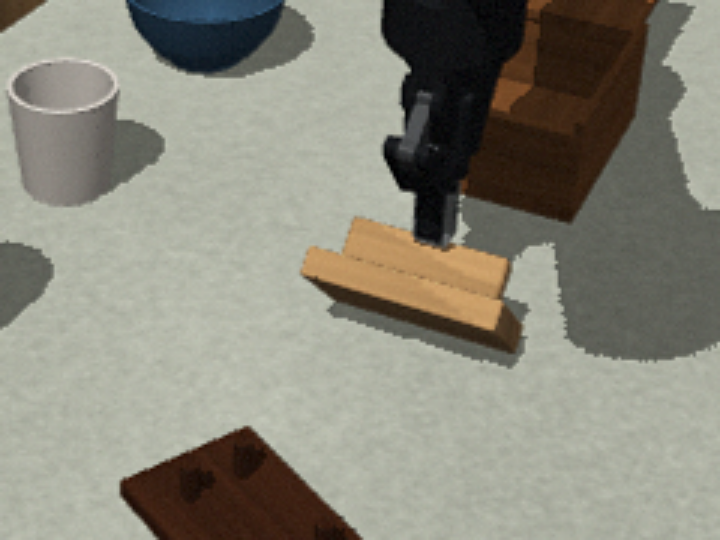

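The press is past balance at about 45°, handle side up. I'll back the fingers off and let it fall.

Call:
shift_gripper(
  plan=[0, 0, 0, 0, 0, 0, 0, 0, 0, 0, 0, 0, -4, 0, 0, 0, 0, -12, 0, 0, 0, 6, -24, 0, 0.085, 0, 6, -28, 0, 0.085, 0, 6, -28, 0, 0.085, 0, 6, -28, 0, 0.085],
  grip_n=50,
)

```text
t: 12.18
ee_pos: [0.5162, 0.0561, 0.2032]
orientation: [-0.001, -0.029, 1.0, -0.0]
contact_force: [-0.3, 0.5, 0.6]
finger_gap: 0.0723
grasp_force: 0.0
```

```bash
python3 - <<'E'
from h import *
C=cam("wrist"); cv2.imwrite("pics/w3.png",C[0][...,::-1]); np.savez("w3.npz",K=C[1],R=C[2],t=C[3])
D=cam("side"); cv2.imwrite("pics/s5.png",D[0][...,::-1])
a=C[0]; b=D[0][200:380,240:480]
cv2.imwrite("pics/m3.png",np.hstack([cv2.resize(a,(400,300)),cv2.resize(b,(400,300))])[...,::-1])
E
```

```text
(no output)
```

View pics/m3.png

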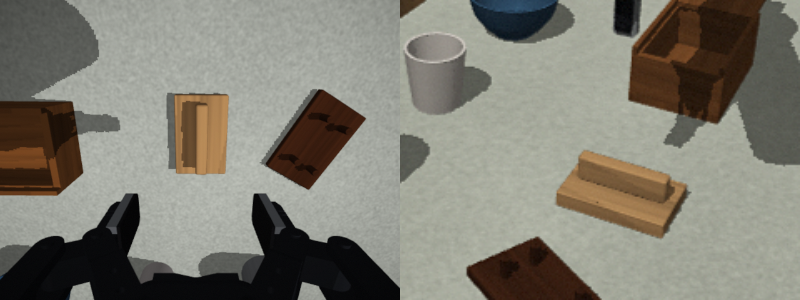

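The press lies flat with the handle up. In the wrist view (half-scale) the plate is at (175–228, 94–174) and the handle's top is at u≈197–207.

```bash
python3 - <<'E'
from h import *
np.set_printoptions(precision=4,suppress=True)
W=np.load("w3.npz"); C=(0,W["K"],W["R"],W["t"])
im=cv2.imread("pics/w3.png"); D=cam("side"); 
def plate(img,x0,x1,y0,y1):
    h=cv2.cvtColor(img,cv2.COLOR_BGR2HSV); m=cv2.inRange(h,(8,70,70),(25,255,255)); k=np.zeros_like(m); k[y0:y1,x0:x1]=m[y0:y1,x0:x1]
    k=cv2.morphologyEx(k,cv2.MORPH_OPEN,np.ones((3,3)))
    c=max(cv2.findContours(k,cv2.RETR_EXTERNAL,cv2.CHAIN_APPROX_NONE)[0],key=cv2.contourArea); return c
c=plate(im,255,385,130,300); r=cv2.minAreaRect(c); b=cv2.boxPoints(r); print(r,b)
P=np.array([plane(C,p,.018) for p in b]); print("plate",P,P.mean(0),[np.linalg.norm(P[i]-P[i-1]) for i in range(4)])
d=im[...,2].astype(int)
for v in (180,210,240,265):
    x=d[v,270:375]; print(v,[(270+i,int(x[i-1]),int(x[i])) for i in range(1,len(x)) if abs(x[i]-x[i-1])>22])
c2=plate(cv2.imread("pics/s5.png"),320,420,275,350); a=cv2.approxPolyDP(cv2.convexHull(c2),2,True).reshape(-1,2); print("side hull",a.tolist())
p,R=tcp(); print(p,R)
np.save("r.npy",P)
E
```

```text
((321.5, 214.5), (127.0, 87.0), 90.0) [[278. 151.]
 [365. 151.]
 [365. 278.]
 [278. 278.]]
plate [[0.4624 0.0246 0.018 ]
 [0.4582 0.0972 0.018 ]
 [0.5726 0.1086 0.018 ]
 [0.5773 0.028  0.018 ]] [0.5176 0.0646 0.018 ] [np.float64(0.11494346344817989), np.float64(0.07272986519143845), np.float64(0.11497674596001423), np.float64(0.08077959423553892)]
180 [(279, 89, 114), (280, 114, 158), (281, 158, 181), (290, 167, 135), (291, 135, 100), (314, 96, 122), (315, 122, 146), (332, 178, 153)]
210 [(280, 92, 116), (281, 116, 156), (290, 151, 119), (314, 98, 124), (315, 124, 149)]
240 [(271, 132, 95), (281, 97, 126), (282, 126, 160), (291, 169, 134), (292, 134, 101), (314, 101, 126), (315, 126, 154)]
265 [(282, 106, 145), (292, 171, 136), (293, 136, 101), (314, 104, 132), (315, 132, 158), (330, 181, 157)]
side hull [[349, 291], [396, 303], [411, 310], [397, 341], [334, 322], [334, 314]]
[0.5161 0.056  0.2029] [[-0.9983 -0.0574 -0.0021]
 [-0.0574  0.9984 -0.0007]
 [ 0.0021 -0.0006 -1.    ]]
```

```bash
python3 - <<'E'
from h import *
np.set_printoptions(precision=4,suppress=True)
W=np.load("w3.npz"); C=(0,W["K"],W["R"],W["t"]); D=cam("side")
d=cv2.imread("pics/w3.png")[...,2].astype(int)
for u in (319,323,327):
    x=d[140:290,u]; print(u,[(140+i,int(x[i-1]),int(x[i])) for i in range(1,len(x)) if abs(x[i]-x[i-1])>18])
q=[(314.5,180),(331.8,180),(314.5,265),(330.3,265)]
P=np.array([plane(C,p,.046) for p in q]); print(P)
print("axis yaw", np.degrees(np.arctan2(*( (P[2]+P[3]-P[0]-P[1])[[1,0]]))))
for p in [(323,165),(322.3,279)]: print(plane(C,p,.046))
print("tri robot end",tri(C,(323,165),D,(400,305.5)),"far",tri(C,(322.3,279),D,(350.5,292.5)))
E
```

```text
319 [(149, 173, 132), (150, 132, 79), (152, 68, 118), (153, 118, 149), (162, 161, 124), (163, 124, 90), (168, 85, 124), (169, 124, 153)]
323 [(149, 175, 135), (150, 135, 81), (152, 68, 108), (153, 108, 135), (164, 146, 116), (165, 116, 85), (168, 85, 124), (169, 124, 154), (278, 182, 163)]
327 [(149, 166, 127), (150, 127, 81), (152, 66, 109), (153, 109, 141), (164, 156, 122), (165, 122, 84), (168, 85, 127), (169, 127, 156), (278, 180, 154)]
[[0.4806 0.0561 0.046 ]
 [0.4798 0.0696 0.046 ]
 [0.5516 0.0603 0.046 ]
 [0.5509 0.0736 0.046 ]]
axis yaw 3.273153780730497
[0.4687 0.062  0.046 ]
[0.564  0.0677 0.046 ]
tri robot end [0.4715 0.0627 0.0484] far [0.5618 0.0674 0.0452]
```

To row units: 0.0087 m is 1.74, -0.0018 m is -0.36.

Call:
shift_gripper(
  plan=[-0.36, 1.74, 12, 0, 0.04, -0.36, 1.74, 24, 0, 0.04, -0.36, 1.74, 33, 0, 0.04, -0.36, 1.74, 36, 0, 0.04, -0.36, 1.74, 36, 0, 0.03, -0.36, 1.74, 36, 0, 0.0, -0.36, 1.74, 36, 0, 0.0, -0.36, 1.74, 36, 0, 0.0, -0.36, 1.74, 36, 0, 0.0],
  grip_n=50,
)

```text
t: 13.5
ee_pos: [0.5193, 0.0656, 0.0268]
orientation: [0.002, -0.029, 1.0, 0.0]
contact_force: [-0.5, 0.4, 5.3]
finger_gap: 0.0146
grasp_force: 52.8
```

To row units: -0.2605 m is -52.1, -0.12 m is -24.

Call:
shift_gripper(
  plan=[0, 0, -10, 0, 0, 0, 0, -20, 0, 0, -0.2, -10, -24, 0, 0, -0.6, -20, -24, 0, 0, -1, -30, -24, 0, 0, -1.2, -40, -24, 0, 0, -1.5, -48, -24, 0, 0, -1.5, -52.1, -24, 0, 0, -1.5, -52.1, -24, 0, 0, -1.5, -52.1, -24, 0, 0],
  grip_n=50,
)

```text
t: 14.75
ee_pos: [0.5403, -0.1941, 0.1441]
orientation: [-0.0, -0.029, 1.0, 0.0]
contact_force: [-0.9, -0.2, -2.3]
finger_gap: 0.0149
grasp_force: 51.6
```

```bash
python3 - <<'E'
from h import *
C=cam("wrist"); cv2.imwrite("pics/w4.png",C[0][...,::-1]); np.savez("w4.npz",K=C[1],R=C[2],t=C[3])
print(tcp())
E
```

```text
(array([ 0.54037236, -0.19381066,  0.14421683]), array([[-9.98295028e-01, -5.83698052e-02, -5.34149663e-05],
       [-5.83698255e-02,  9.98294884e-01,  5.37066378e-04],
       [ 2.19754278e-05,  5.39268517e-04, -9.99999854e-01]]))
```

View pics/w4.png

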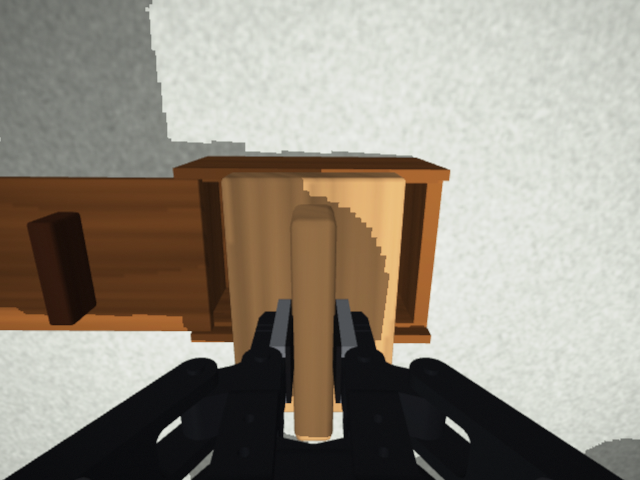

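The wrist view shows the press held clear over the open cavity. Its long side (v 177–411) lies across the box, so it needs a quarter turn before lowering. The cover is back, with its ridge at (62,265).

Call:
shift_gripper(
  plan=[0, 0, 0, -0.18, 0, 0, 0, 0, -0.36, 0, 0, 0, 0, -0.54, 0, 0, 0, 0, -0.72, 0, 0, 0, 0, -0.9, 0, 0, 0, 0, -1.08, 0, 0, 0, 0, -1.26, 0, 0, 0, 0, -1.44, 0, 0, 0, 0, -1.571, 0, 0, 0, 0, -1.571, 0],
  grip_n=50,
)

```text
t: 16.05
ee_pos: [0.5405, -0.1936, 0.1444]
orientation: [-0.0, 0.727, -0.686, 0.0]
contact_force: [0.3, 0.3, -1.7]
finger_gap: 0.015
grasp_force: 51.6
```

```bash
python3 - <<'E'
from h import *
np.set_printoptions(precision=4,suppress=True)
W=np.load("w4.npz"); C=(0,W["K"],W["R"],W["t"])
for p in [(222,178),(406,178),(393,411),(237,411)]: print("before",plane(C,p,.135))
for p in [(448,175),(429,337),(192,337),(175,172)]: print("rail",plane(C,p,.074))
C=cam("wrist"); cv2.imwrite("pics/w5.png",C[0][...,::-1]); np.savez("w5.npz",K=C[1],R=C[2],t=C[3])
p,R=tcp();print(p,R,manip.get_obs()["qpos"])
E
```

```text
before [ 0.4843 -0.2324  0.135 ]
before [ 0.4801 -0.1599  0.135 ]
before [ 0.5925 -0.1512  0.135 ]
before [ 0.5969 -0.2268  0.135 ]
rail [ 0.485  -0.1216  0.074 ]
rail [ 0.587  -0.1166  0.074 ]
rail [ 0.5958 -0.2669  0.074 ]
rail [ 0.4921 -0.2721  0.074 ]
[ 0.5405 -0.1938  0.1444] [[ 0.0563 -0.9984  0.0002]
 [-0.9984 -0.0563  0.0002]
 [-0.0002 -0.0003 -1.    ]] [ 0.0049 -0.0209 -0.1344 -0.0002 -1.4571  0.0515]
```

View pics/w5.png

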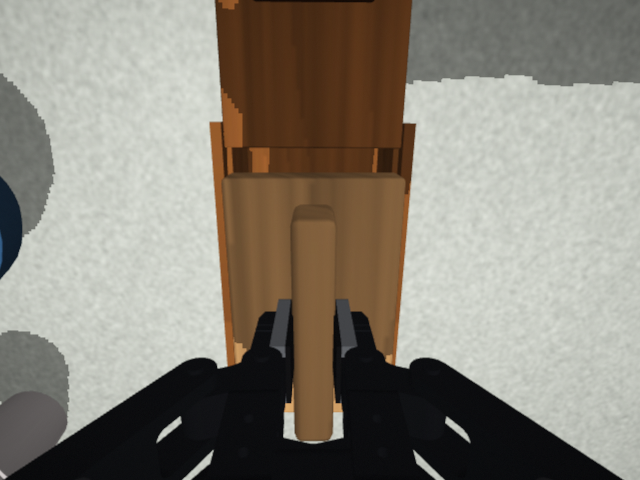

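Now the press is lengthwise over the cavity, with the plate (222–406) between the rails (212–415) and the cover's edge at v≈147 clear of it. Lowering it.

The manual's scale: shifts go in units of 5 mm. Converting my numbers, 0.107 m is 21.4, 0.104 m is 20.8.

Call:
shift_gripper(
  plan=[-0.6, 0, 4, 0, 0, -0.6, 0, 10, 0, 0, -0.6, 0, 15, 0, 0, -0.6, 0, 18, 0, 0, -0.6, 0, 20, 0, 0, -0.6, 0, 20.8, 0, 0, -0.6, 0, 21.4, 0, 0, -0.6, 0, 21.4, 0, 0],
  grip_n=50,
)

```text
t: 17.1
ee_pos: [0.5404, -0.1916, 0.0377]
orientation: [-0.0, 0.727, -0.686, 0.0]
contact_force: [1.0, 0.3, -2.0]
finger_gap: 0.0151
grasp_force: 51.6
```

To row units: 0.002 m is 0.4, 0.001 m is 0.2.

Call:
shift_gripper(
  plan=[0, 0, 0.2, 0, 0, 0, 0, 0.4, 0, 0, 0, 0, 0.4, 0, 0],
  grip_n=50,
)

```text
t: 17.48
ee_pos: [0.5407, -0.1917, 0.0368]
orientation: [-0.0, 0.727, -0.686, 0.001]
contact_force: [-3.0, 0.6, 5.1]
finger_gap: 0.0149
grasp_force: 52.6
```

Floor contact felt. I'll release with a small opening, lift and look.

Call:
shift_gripper(
  plan=[0, 0, 0, 0, 0.03, 0, 0, 0, 0, 0.035, 0, 0, 0, 0, 0.035, 0, 0, -6, 0, 0.035, 0, 0, -18, 0, 0.035, 0, 0, -30, 0, 0.085, 0, 0, -33, 0, 0.085, 0, 0, -33, 0, 0.085],
  grip_n=50,
)

```text
t: 18.48
ee_pos: [0.5407, -0.1915, 0.2011]
orientation: [-0.001, 0.727, -0.686, 0.001]
contact_force: [-0.6, 0.6, -0.4]
finger_gap: 0.0847
grasp_force: 0.0
```

```bash
python3 - <<'E'
from h import *
C=cam("wrist"); cv2.imwrite("pics/w6.png",C[0][...,::-1]); np.savez("w6.npz",K=C[1],R=C[2],t=C[3])
E
```

```text
(no output)
```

View pics/w6.png

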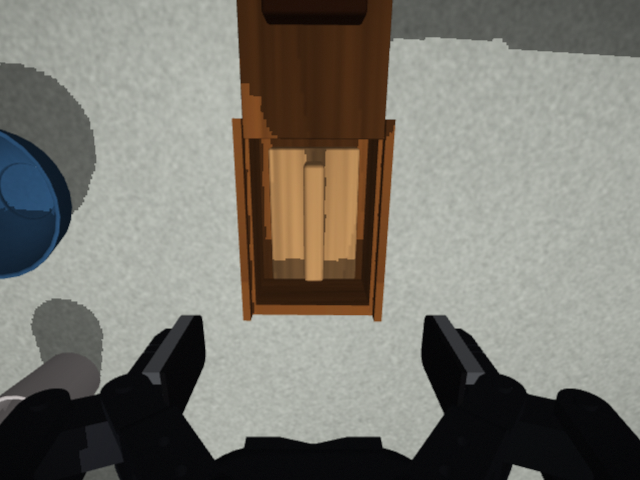

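The press sits in the cavity: plate u 270–362, v 148–280, handle top u 305–323, v 165–281. I'll check its position and get the ridge's.

```bash
python3 - <<'E'
from h import *
np.set_printoptions(precision=4,suppress=True)
W=np.load("w6.npz"); C=(0,W["K"],W["R"],W["t"])
B=np.array([.5399,-.1944]); a=np.radians(3.1); Rb=np.array([[np.cos(a),np.sin(a)],[-np.sin(a),np.cos(a)]])
for n,ps,z in (("handle",[(305,165),(323,165),(323,280),(304.5,280)],.056),("plate",[(270,148),(362,148),(356,279),(273,279)],.028)):
    P=np.array([plane(C,p,z) for p in ps]); print(n,[Rb@(x[:2]-B) for x in P],Rb@(P.mean(0)[:2]-B))
p,R=tcp(); r=B+Rb.T@[0,-.140]; print("ridge exp",r,"cov edge px",plane(C,(315,138),.0725))
t=np.array([r[0],r[1],.0]); print(p,R.T@(t-p))
E
```

```text
handle [array([ 0.0066, -0.0438]), array([-0.0068, -0.0438]), array([-0.0079,  0.0487]), array([0.0072, 0.0488])] [-0.0002  0.0025]
plate [array([ 0.0353, -0.054 ]), array([-0.0386, -0.0543]), array([-0.0383,  0.0598]), array([0.0361, 0.0601])] [-0.0014  0.0029]
ridge exp [ 0.5475 -0.3342] cov edge px [ 0.5427 -0.2582  0.0725]
[ 0.5401 -0.1913  0.1992] [0.1433 0.0007 0.1991]
```

Call:
shift_gripper(
  plan=[12, 0, 0, 0, 0, 24, 0, 0, 0, 0, 35.4, 0, 0, 0, 0, 35.4, 0, 0, 0, 0, 35.4, 0, 10, 0, 0, 35.4, 0, 20, 0, 0, 35.4, 0, 23, 0, 0, 35.4, 0, 23, 0, 0],
  grip_n=50,
)

```text
t: 19.52
ee_pos: [0.55, -0.3678, 0.0844]
orientation: [0.001, 0.728, -0.686, -0.001]
contact_force: [-0.8, 0.1, 0.8]
finger_gap: 0.0002
grasp_force: 0.0
```

To row units: -0.15 m is -30, -0.142 m is -28.4.

Call:
shift_gripper(
  plan=[-4, 0, 0, 0, 0, -10, 0, 0, 0, 0, -16, 0, 0, 0, 0, -22, 0, 0, 0, 0, -26, 0, 0, 0, 0, -28.4, 0, 0, 0, 0, -30, 0, 0, 0, 0, -30, 0, 0, 0, 0],
  grip_n=50,
)

```text
t: 20.52
ee_pos: [0.5416, -0.218, 0.0851]
orientation: [-0.0, 0.727, -0.686, -0.001]
contact_force: [-0.3, -0.2, -0.5]
finger_gap: -0.0001
grasp_force: 0.0
```

To row units: -0.008 m is -1.6, -0.006 m is -1.2.

Call:
shift_gripper(
  plan=[-0.6, 0, 0, 0, 0, -1.2, 0, 0, 0, 0, -1.6, 0, 0, 0, 0, -1.6, 0, 0, 0, 0],
  grip_n=50,
)

```text
t: 21.02
ee_pos: [0.5411, -0.2131, 0.0849]
orientation: [0.002, 0.727, -0.687, 0.001]
contact_force: [3.2, -12.0, -4.6]
finger_gap: -0.0003
grasp_force: 6.3
```

The force rose to 12 N, well above the 2 N slide force, at the place where the cover should be home. I'll back off, lift and check.

To row units: -0.12 m is -24, -0.1 m is -20.

Call:
shift_gripper(
  plan=[-0.6, 0, 0, 0, 0, -0.6, 0, 0, 0, 0, 4, 0, 0, 0, 0, 4, 0, -10, 0, 0, 0, 0, -20, 0, 0, -4, 0, -24, 0, 0, -4, 0, -24, 0, 0],
  grip_n=50,
)

```text
t: 21.9
ee_pos: [0.5408, -0.1893, 0.2068]
orientation: [-0.001, 0.728, -0.686, 0.001]
contact_force: [0.8, -0.1, -1.2]
finger_gap: -0.0
grasp_force: 0.0
```

```bash
python3 - <<'E'
from h import *
C=cam("wrist"); np.savez("w7.npz",K=C[1],R=C[2],t=C[3]); cv2.imwrite("pics/w7.png",C[0][...,::-1])
S=cam("scene")[0][190:290,140:260]
cv2.imwrite("pics/m7.png",np.hstack([C[0][40:400,100:520],cv2.resize(S,(380,360))])[...,::-1])
E
```

```text
(no output)
```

View pics/m7.png

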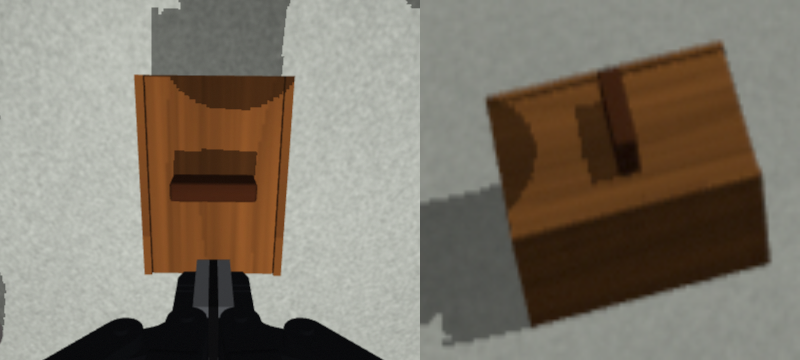

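The cover's ends are flush with the rail ends (v≈76 and 274 in the left picture), so it is shut. The robot is clear of everything.

```bash
python3 -c "
from cell import manip
print(manip.close_job())"
```

```text
the job is handed in; nothing more can be done
None
```

The job is handed in, with no verdict returned: by my checks the press was laid flat on the counter and released, retaken by the handle, put flat in the box about 3 mm from centre, and the cover pushed home to its stop, with nothing else disturbed, in about 22 s; I viewed 13 pictures against the limit of 10.

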